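# Clear the punch and hold the sprung cover at the index arm

## Task

Pick up the centre punch that lies on the closed cover of the sheet-metal enclosure and stand it in the tool cup, either end down. Then lift the sprung cover, which has a bar handle, until it lies in line with the index arm at its side, without shifting that arm, and finish holding it there with the gripper: the cover would spring shut if you let go. Leave the trays, the bottle and the loose panel alone.

Things in the scene. Friction and masses are not known exactly. Their poses are not given: they have to be found in the camera images.
- enclosure: fixed aluminium box 190 x 200 x 70 mm high (x, y, z of its own frame), origin at the centre of its underside; its x axis points from the handle side to the hinge side, z up. On its -y side, about 123 mm from its middle plane, a thin upright steel quadrant plate rises to about 175 mm above the bench
- hinge (a point): middle of the cover's hinge line on the enclosure, 70 mm above the bench, at x = +95 mm in the enclosure's frame; the hinge line runs along the enclosure's y axis; axes as the enclosure
- cover (a joint): angle of the cover in rad: 0 shut, grows as the handle side rises, stop at 1.3. The cover is a flat steel plate 198 x 206 x 6 mm, 0.5 kg, its top 76 mm above the bench when shut. A spring (0.64 N m when shut, plus 0.8 N m per rad) and its weight pull it shut: about 6 to 9 N at the handle; it does not stay open by itself
- handle (a point): middle of the cover's handle, a round steel bar of 10 mm diameter along the enclosure's y axis, 90 mm long between its two posts, axis 35 mm above the cover's top, free space below it; at (-175, 0, 41) mm from the hinge when shut and turning with the cover; axes fixed to the cover (equal to the enclosure's when shut)
- index (a joint): angle in rad of the index arm about the same hinge line, same zero and sense as cover; the cover is in line with it when the two are equal. Dark steel flat bar 150 x 10 x 6 mm beside the cover at y = -114 mm in the enclosure's frame, its top flush with the cover's top when in line; a friction pivot keeps it as set
- index_tip (a point): free end of the index arm, at its top face, (-150, -114, 6) mm from the hinge when the arm is at 0; axes fixed to the arm, x along it
- punch: loose steel centre punch, octagonal, 16 mm across flats, 150 mm long in all with the last 30 mm (+x end) tapered to a point, 0.12 to 0.24 kg; origin halfway along its length on the lower flat face, x along it to the point. Lies on the cover behind the handle at the start
- punch_mid (a point): centre of the punch, halfway along its length, on its axis (8 mm above its resting face); axes as the punch
- cup: fixed aluminium tool cup, round, 58 mm outside and 52 mm inside diameter, 85 mm high, on an 84 mm square foot 4 mm thick screwed to the bench; origin at the centre of its underside
- cup_in (a point): centre of the cup's inner floor, 5 mm above the bench
- cup_rim (a point): centre of the cup's open mouth, 85 mm above the bench
- trays: bystander: stack of small black plastic trays, 90 x 72 x 54 mm high, origin at centre of underside
- bottle: bystander: white plastic bottle, 54 mm diameter, 130 mm high, origin at centre of underside
- panel: bystander: loose folded aluminium panel (U section), 70 x 100 x 33 mm high, origin at centre of underside

How it is judged:
On the way:
1. the punch stands released in the cup while the cover is still shut ((angle between punch's own x axis and vertical below 0.6 rad or angle between punch's own x axis and vertical above 2.54 rad) and horizontal distance between punch_mid and cup_in below 0.035 m and z of punch_mid in the frame of cup_in between 0.045 and 0.085 m and contact force between the fingers and punch below 0.1 N and linear speed of punch below 0.05 m/s and value of joint cover below 0.08 rad), for 0.3 s.
At the end, for the whole second after the job is handed in: The punch stands released and at rest in the cup (leaning less than about 34 degrees, either end down), and the cover is held still by the fingers (more than 2 N) within 0.08 rad (4.6 degrees) of the index arm, which has not shifted (less than 12 mm at its tip) ((angle between punch's own x axis and vertical below 0.6 rad or angle between punch's own x axis and vertical above 2.54 rad) and horizontal distance between punch_mid and cup_in below 0.035 m and z of punch_mid in the frame of cup_in between 0.045 and 0.085 m and contact force between the fingers and punch below 0.1 N and linear speed of punch below 0.05 m/s and angle between the x axis of handle and the x axis of index_tip, either way round below 0.08 rad and value of joint cover above 0.25 rad and velocity of joint cover between -0.05 and 0.05 rad/s and contact force between the fingers and cover above 2 N and distance of index_tip from where it was at the start of the episode below 0.012 m); the arm keeps its last pose, push and grip.
It fails at once if the index arm is shifted more than 12 mm at its tip (distance of index_tip from where it was at the start of the episode above 0.012 m).
It fails at once if the tray stack is pushed more than 40 mm (distance of trays from where it was at the start of the episode above 0.04 m).
It fails at once if the bottle is pushed more than 40 mm (distance of bottle from where it was at the start of the episode above 0.04 m).
It fails at once if the panel is pushed more than 40 mm (distance of panel from where it was at the start of the episode above 0.04 m).
It also fails if it takes over 64 s, if anything falls off the work surface, if the arm or the gripper's body presses on something with over 40 N, if the wrist force passes 120 N, or if a joint passes its speed limit or range.

## Robot

A 6-joint arm with a two-finger parallel gripper is mounted at the origin on the work surface. World frame = base frame: x ahead of the robot, y to its left, z up, the work surface at z = 0. Lengths are in m, angles in rad, forces in N, time in s.
With the tool pointing down it reaches from about 0.375 to 0.9 m from the base axis. Payload 3.1 kg.
Tool frame: the origin (TCP) lies midway between the tips of the shut fingers; the grasp point (between the pads) lies 19 mm behind it; z points along the fingers, y is the line along which they close (so a half turn about z gives the same grasp; the last joint's range is limited). The gripper opens to 87 mm and grips with 3 to 60 N. Pads are 19 mm wide; open, the fingers measure 117 mm over their backs; the gripper's body (75 mm by 190 mm) begins 51 mm behind the grasp point.
Start: joints at [-1.401, 0.527, 1.433, -0, 1.181, -0.178], TCP at [0.214, -0.587, 0.223] pointing down, gripper open.
Joint ranges: [-3.08, 3.08], [-0.75, 2.2], [0.22, 2.44], [-1.43, 4.57], [0, 2.65], [-2.85, 2.85]. Speed limits (rad/s): [2.79, 2.79, 3.14, 3.14, 3.14, 3.14].

## Interface

Orientations are given as a unit quaternion [x, y, z, w].
In Python, from rig import get_obs, cams, job gives the robot as it stands.
- The arm moves only by the tool servo_tool, never from a script. Its argument "moves" is text: rows parted by semicolons, each of 5 numbers parted by spaces: the shift along the tool's x, y, z in m, then the turn about the tool's z in degrees, then the finger opening in m, from 0 to 0.087. In form: dx dy dz spin claw; .... A call has 1 to 10 rows; each row is the pose to reach, as a shift and turn from the pose commanded when the call began, along the tool's axes at that moment; what a row does not reach only later rows make up. A row lasts 1/12 s, in which the tool goes at most 41.7 mm and 7.16 degrees, less where a joint would pass 70% of its speed; a pose out of reach is approached as far as the arm can. A call with a gripper value outside its range is refused whole. The fingers move at their own pace and stop on an object; "grip_force" is the grip in N (left out, the last holds). Time passes only in rows, so rows that repeat a pose let the fingers close. It gives the time, the measured TCP pose, the force, the opening and the grip force at its end, in the units of the state.
- get_obs(): the state, without advancing time (a new reading comes with each control period).
- cams.camera(name): name is "side" or "top" or "wrist"; returns the picture (420x560x3 uint8, blue, green, red); there is no depth.
- cams.camera_model(name): a dict with "fx", "fy", "cx", "cy" (pixels), "dist" ([k1, k2, p1, p2, k3] as OpenCV has them; the pictures are not rectified), "R" (3x3) and "t" (3): a world point X has camera coordinates R X + t. Camera axes: x right, y down, z forward; pixel columns grow to the right and rows downward; lengths in m; the calibration is good to about 2 mm. A picture is of the moment at which its call begins: read the wrist's pose just before it. camera_model takes no time and is no camera call; for the wrist camera it gives the pose at the moment of the call.
- job.hand_in(): hands the job in; it is judged then, once.
The state is a dict: "time": time; "q": joint angles; "joint_velocities": joint speeds; "joint_torque": joint torques, N m; "position": TCP position; "tool_rot": TCP orientation; "ft_force": force on the tool from outside, world axes, zero at the start; "moment": the same for the moment, N m; "grip_width": finger opening in m; "grip_force": force on a finger pad.
Only numpy, scipy, OpenCV 4.12 (cv2) and the standard library are available. Lean on these libraries where they do the work, as an engineer would, in place of code of your own. Each camera call takes 0.05 s, during which the arm holds its last target. There are 200 camera calls.

## Working session

There is one attempt and no reset: what is moved stays moved. The work goes in short steps, Python scripts to look and compute and a tool call to move; the robot and the scene stay as the last step left them, time stands still between calls to the robot, and variables do not carry over. Pictures are saved under pics/ and viewed, at most 10 in all, crops included, and the job is handed in when it is done.

Besides the shell and the picture viewer there is one more tool, called as a command line: name --argument value ..., lists and objects as JSON in quotes. servo_tool: Moves the arm, as the interface text tells. Its arguments: {"type":"object","properties":{"moves":{"type":"string"},"grip_force":{"type":"number"}},"required":["moves"]}

```bash
mkdir -p pics; ls; python3 - <<'E'
from rig import get_obs, cams, job
import cv2
o=get_obs();print(o)
for n in("top","side"):
    cv2.imwrite(f"pics/{n}0.png",cams.camera(n)); m=cams.camera_model(n);print(n,m)
E
```

```text
pics
{'time': 0.0, 'q': array([-1.40052668e+00,  5.28472872e-01,  1.43392863e+00, -9.77836628e-06,
        1.18137107e+00, -1.78526209e-01]), 'joint_velocities': array([ 0.00129223,  0.00117411, -0.00047819, -0.00088969, -0.00064642,
        0.00200256]), 'joint_torque': array([ 3.40261013e-04, -4.40043926e+01, -1.76590633e+01,  6.32942165e-02,
        5.82384481e-02, -1.87111405e-04]), 'position': array([ 0.21348597, -0.58661939,  0.22155914]), 'tool_rot': array([ 9.84830278e-01,  1.73516958e-01, -2.14165684e-08, -1.08996585e-03]), 'ft_force': array([-0.66063889,  0.03846454,  0.5637551 ]), 'moment': array([0.00555043, 0.05498675, 0.01720623]), 'grip_force': 0.0, 'grip_width': 0.08691522054813675}
top {'fx': 446.81428450527505, 'fy': 446.81428450527505, 'cx': 270.56049793580183, 'cy': 206.8337052142919, 'dist': array([-0.04418272,  0.        ,  0.        ,  0.        ,  0.        ]), 'R': array([[ 0.01555517, -0.99971606, -0.01805104],
       [-0.98115368, -0.01178386, -0.19286937],
       [ 0.1926019 ,  0.02071096, -0.98105839]]), 't': array([-2.09352347e-04,  5.99248934e-01,  1.01792185e+00])}
side {'fx': 441.2060105468156, 'fy': 441.2060105468156, 'cx': 282.0362452820713, 'cy': 209.39645859956423, 'dist': array([-0.07227851,  0.        ,  0.        ,  0.        ,  0.        ]), 'R': array([[-0.97892431, -0.20415831, -0.00515606],
       [-0.10962665,  0.54661808, -0.83017508],
       [ 0.17230553, -0.81211333, -0.55747892]]), 't': array([0.56706377, 0.15464215, 0.82992589])}
```

View pics/top0.png

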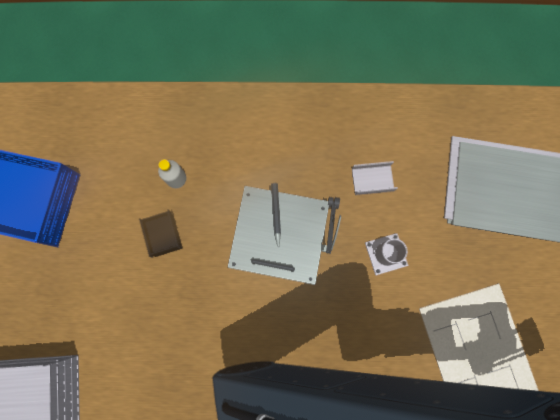

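View pics/side0.png

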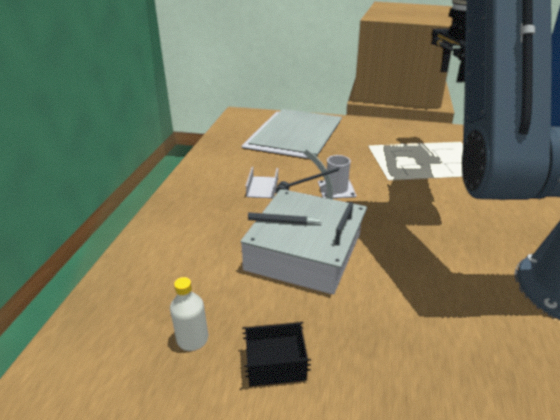

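Top: the cover's corners are near (247,188), (328,200), (316,284) and (230,267). The handle runs (251,262)-(294,269), the punch (275,184)-(278,246) with its point towards the handle, and the cup mouth is at about (393,251). Side: the index arm runs (283,187)-(340,170). I'll enlarge both for exact pixels.

```bash
python3 - <<'E'
import cv2,numpy as np
a=cv2.imread("pics/top0.png")[175:295,220:420]; b=cv2.imread("pics/side0.png")[140:290,240:370]
A=cv2.resize(a,None,fx=4,fy=4,interpolation=cv2.INTER_CUBIC)
B=cv2.resize(b,None,fx=4,fy=4,interpolation=cv2.INTER_CUBIC)
cv2.imwrite("pics/topc.png",A);cv2.imwrite("pics/sidec.png",B)
E
```

```text
(no output)
```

View pics/topc.png

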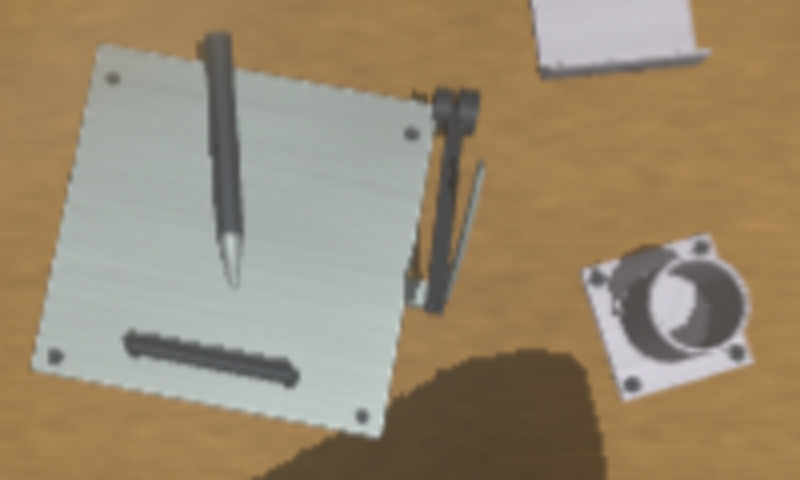

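View pics/sidec.png

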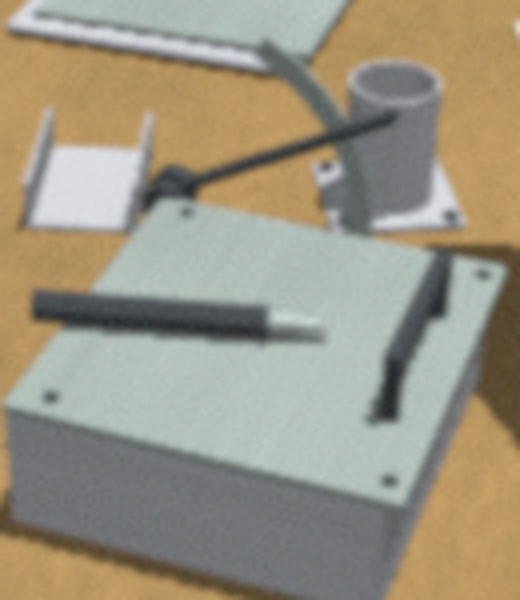

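```bash
cat > h.py <<'E'
import numpy as np,cv2
from rig import get_obs,cams,job
from scipy.spatial.transform import Rotation as Rn
def ray(n,p,m=None):
    m=m or cams.camera_model(n);K=np.array([[m['fx'],0,m['cx']],[0,m['fy'],m['cy']],[0,0,1]])
    u=cv2.undistortPoints(np.array([[p]],float),K,m['dist'])[0,0]
    R=np.array(m['R']);return -R.T@m['t'],R.T@np.r_[u,1]
def at(n,p,z,m=None):
    c,d=ray(n,p,m);return c+d*(z-c[2])/d[2]
def proj(n,X,m=None):
    m=m or cams.camera_model(n);K=np.array([[m['fx'],0,m['cx']],[0,m['fy'],m['cy']],[0,0,1]])
    return cv2.projectPoints(np.array(X,float).reshape(-1,3),cv2.Rodrigues(np.array(m['R']))[0],np.array(m['t']),K,m['dist'])[0][:,0]
def totool(d,o=None):
    o=o or get_obs();return Rn.from_quat(o['tool_rot']).inv().apply(d)
E
python3 - <<'E'
from h import *
np.set_printoptions(precision=4,suppress=True)
T=lambda c:((c[0]+.5)/4-.5+220,(c[1]+.5)/4-.5+175)
S=lambda c:((c[0]+.5)/4-.5+240,(c[1]+.5)/4-.5+140)
C=np.array([at("top",T(c),.076) for c in[(100,44),(435,100),(380,438),(32,370)]])
print(C,np.linalg.norm(np.diff(C,axis=0,append=C[:1]),axis=1))
ex=(C[0]+C[1]-C[2]-C[3]);ex/=np.linalg.norm(ex);ey=np.array([-ex[1],ex[0],0]);cc=C.mean(0)
print("yaw",np.degrees(np.arctan2(ex[1],ex[0])),"cc",cc)
H=[at("top",T(c),.113) for c in[(130,343),(292,376)]];print("handle",H,np.mean(H,0),[((h-cc)@ex,(h-cc)@ey) for h in H])
Cs=np.array([at("side",S(c),.076) for c in[(160,198),(508,265),(405,505),(8,405)]]);print("side corners",Cs,Cs.mean(0))
P=[at("top",T(c),.086) for c in[(218,36),(235,287)]];print("punch",P,np.linalg.norm(P[0]-P[1]))
P=[at("side",S(c),.084) for c in[(34,306),(325,334)]];print("punch s",P)
print("cup",at("top",T((698,304)),.085),np.mean([at("top",T(c),.004) for c in[(585,270),(708,235),(752,362),(625,400)]],0),at("side",S((395,84)),.085))
hinge=cc+ex*.095; hinge[2]=.07   # first guess
for k in(.095,.099):
  h=cc+ex*k;h[2]=.07
  best=[]
  for a in np.arange(.2,1.2,.01):
    t=h-ey*.114+ex*(-.15*np.cos(a)+.003*np.sin(a))+np.array([0,0,.15*np.sin(a)+.003*np.cos(a)])
    e1=np.linalg.norm(proj("top",t)[0]-T((434,312)));e2=np.linalg.norm(proj("side",t)[0]-S((397,117)));best.append((e1+e2,a,e1,e2))
  print("index",k,min(best))
(c1,d1),(c2,d2)=ray("top",T((434,312))),ray("side",S((397,117)))
s=np.linalg.lstsq(np.c_[d1,-d2],c2-c1,rcond=None)[0];p=c1+s[0]*d1;q=c2+s[1]*d2;print(p,q)
m=(p+q)/2-hinge;print("idx tip rel",m@ex,m@ey,m[2])
E
```

```text
[[ 0.6467  0.0706  0.076 ]
 [ 0.6148 -0.1292  0.076 ]
 [ 0.4165 -0.0961  0.076 ]
 [ 0.4524  0.1048  0.076 ]] [0.2023 0.201  0.2041 0.1973]
yaw -9.739912616209738 cc [ 0.5326 -0.0125  0.076 ]
handle [array([0.466 , 0.0462, 0.113 ]), array([ 0.449 , -0.0443,  0.113 ])] [0.4575 0.0009 0.113 ] [(np.float64(-0.07552818973407319), np.float64(0.04656195796834972)), (np.float64(-0.07697397351437538), np.float64(-0.04556307139895509))]
side corners [[ 0.6113 -0.1287  0.076 ]
 [ 0.415  -0.098   0.076 ]
 [ 0.4504  0.1058  0.076 ]
 [ 0.6427  0.0712  0.076 ]] [ 0.5298 -0.0124  0.076 ]
punch [array([ 0.6499, -0.0001,  0.086 ]), array([ 0.5011, -0.012 ,  0.086 ])] 0.14930550210971094
punch s [array([ 0.6492, -0.0002,  0.084 ]), array([ 0.5013, -0.005 ,  0.084 ])]
cup [ 0.4947 -0.2784  0.085 ] [ 0.4949 -0.28    0.004 ] [ 0.4937 -0.2761  0.085 ]
index 0.095 (np.float64(1.2657368968591882), np.float64(0.5300000000000002), np.float64(0.6878909776657098), np.float64(0.5778459191934784))
index 0.099 (np.float64(1.4305140988856397), np.float64(0.5000000000000002), np.float64(0.23193251132357393), np.float64(1.1985815875620658))
[ 0.4825 -0.1198  0.1469] [ 0.4811 -0.1198  0.1468]
idx tip rel -0.12692922735159304 -0.1143701727743991 0.07682206869907984
```

servo_tool --moves "0 0 -0.03 0 0.087; 0.58 -0.41 -0.03 7 0.087; 0.58 -0.41 -0.03 14 0.087; 0.58 -0.41 -0.03 16.5 0.087; 0.58 -0.41 -0.03 16.5 0.087; 0.58 -0.41 -0.03 16.5 0.087; 0.58 -0.41 -0.03 16.5 0.087; 0.58 -0.41 -0.03 16.5 0.087; 0.58 -0.41 -0.03 16.5 0.087; 0.58 -0.41 -0.03 16.5 0.087"

```text
time: 0.93
position: [0.428, -0.2772, 0.2523]
tool_rot: [1.0, 0.03, -0.0, -0.0]
ft_force: [-0.3, -0.0, 0.8]
grip_width: 0.0875
grip_force: 0.0
```

```bash
python3 - <<'E'
from h import *
o=get_obs();print(o['position'],o['tool_rot'],o['q'],totool(np.array([.636,-.001,.22])-o['position'],o))
E
```

```text
[ 0.42796501 -0.2772133   0.25233226] [ 9.99543752e-01  3.02024316e-02 -1.88307557e-04 -2.54229908e-04] [-7.94277758e-01  3.35297468e-01  1.68070681e+00  7.60986432e-05
  1.12621738e+00  7.16071766e-01] [ 0.22434415 -0.26313198  0.03238798]
```

servo_tool --moves "0.222 -0.263 0.032 0 0.04; 0.222 -0.263 0.032 0 0.04; 0.222 -0.263 0.032 0 0.04; 0.222 -0.263 0.032 0 0.04; 0.222 -0.263 0.032 0 0.04; 0.222 -0.263 0.032 0 0.04; 0.222 -0.263 0.032 0 0.04; 0.222 -0.263 0.032 0 0.04; 0.222 -0.263 0.032 0 0.04; 0.222 -0.263 0.032 0 0.04"

```text
time: 1.77
position: [0.6341, 0.0001, 0.2193]
tool_rot: [0.999, 0.033, -0.0, -0.0]
ft_force: [-0.3, -0.6, -0.4]
grip_width: 0.0409
grip_force: 0.0
```

```bash
python3 - <<'E'
from h import *
m=cams.camera_model("wrist");o=get_obs();print(o['position'],o['tool_rot'],o['q'],o['ft_force'])
im=cams.camera("wrist");cv2.imwrite("pics/w1.png",im)
import pickle;pickle.dump(m,open("w1.pkl","wb"))
print(proj("wrist",[o['position'],[.6497,0,.084],[.501,-.0085,.084],[.636,-.001,.092]],m))
E
```

```text
[6.34123400e-01 8.37978882e-05 2.19345043e-01] [ 9.99462271e-01  3.27855868e-02 -2.78819351e-04 -4.42588640e-04] [-1.76186187e-01  5.43653739e-01  1.41140471e+00  8.09006864e-04
  1.18726346e+00  1.32872420e+00] [-0.30605186 -0.57596408 -0.37904497]
[[279.61768099 258.73830542]
 [281.47601639 181.37721842]
 [280.23381422 321.58545711]
 [281.58913058 197.9191634 ]]
```

View pics/w1.png

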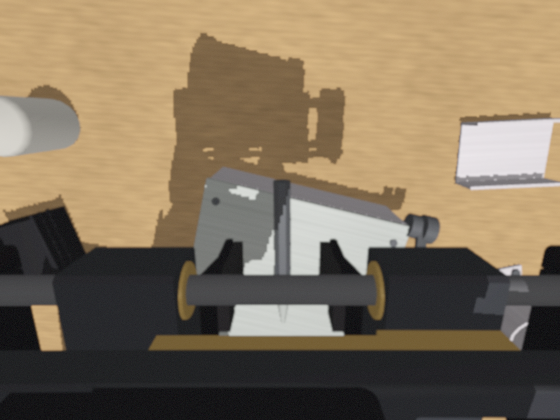

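The wrist view shows the punch from its butt at (281,181) to its point at (283,320), centred between the fingers and as predicted. Next I descend.

servo_tool --moves "0.003 0.001 0.035 0 0.04; 0.003 0.001 0.07 0 0.04; 0.003 0.001 0.1 0 0.04; 0.003 0.001 0.12 0 0.04; 0.003 0.001 0.13 0 0.04; 0.003 0.001 0.135 0 0.04; 0.003 0.001 0.138 0 0.04; 0.003 0.001 0.138 0 0.04"

```text
time: 2.48
position: [0.6365, -0.0049, 0.0833]
tool_rot: [1.0, 0.03, 0.001, 0.0]
ft_force: [-0.0, -0.2, -0.9]
grip_width: 0.0401
grip_force: 0.0
```

servo_tool --moves "0 0 0 0 0.04; 0 0 0 0 0.04"

```text
time: 2.65
position: [0.6371, -0.0044, 0.0841]
tool_rot: [1.0, 0.03, 0.001, 0.0]
ft_force: [-0.2, 0.3, 0.5]
grip_width: 0.04
grip_force: 0.0
```

servo_tool --moves "0 -0.003 0.002 0 0.04; 0 -0.003 0.004 0 0.04; 0 -0.003 0.004 0 0.04; 0 -0.003 0.004 0 0.04"

```text
time: 2.98
position: [0.6358, -0.0008, 0.0785]
tool_rot: [1.0, 0.031, -0.0, 0.0]
ft_force: [0.2, 0.3, 0.3]
grip_width: 0.04
grip_force: 0.0
```

servo_tool --moves "0 0 0 0 0.01; 0 0 0 0 0.01; 0 0 0 0 0.01; 0 0 0 0 0.01; 0 0 0 0 0.01; 0 0 0 0 0.01" --grip_force 8

```text
time: 3.48
position: [0.6359, -0.001, 0.0786]
tool_rot: [1.0, 0.03, 0.0, -0.0]
ft_force: [0.7, 0.6, -0.2]
grip_width: 0.0155
grip_force: 8.0
```

servo_tool --moves "0 0 -0.01 0 0.0; 0 0 -0.03 0 0.0; 0 0 -0.055 0 0.0; 0 0 -0.08 0 0.0; 0 0 -0.105 0 0.0; 0 0 -0.13 0 0.0; 0 0 -0.155 0 0.0; 0 0 -0.175 0 0.0; 0 0 -0.185 0 0.0; 0 0 -0.185 0 0.0"

```text
time: 4.32
position: [0.6372, -0.0013, 0.2666]
tool_rot: [1.0, 0.03, 0.003, 0.001]
ft_force: [0.8, -0.7, -2.6]
grip_width: 0.0159
grip_force: 8.0
```

```bash
python3 - <<'E'
from h import *
o=get_obs();print(o['position'],o['ft_force'],o['moment'],o['grip_width'])
a=cams.camera("side");b=cams.camera("wrist")
cv2.imwrite("pics/s2.png",np.hstack([a[60:300,180:440],b[150:390,150:430]]))
E
```

```text
[ 0.63715314 -0.00126561  0.26664545] [ 0.7909899  -0.72758233 -2.61096524] [ 0.03559827 -0.15525388 -0.03351236] 0.01590742576447699
```

View pics/s2.png

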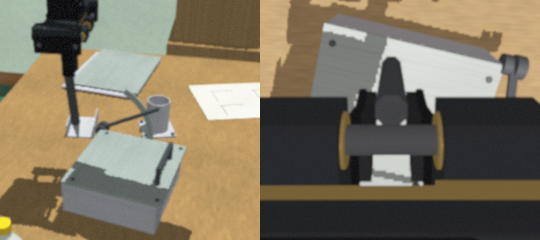

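The punch hangs about vertical under the fingers (wrist crop: grip at (390,110), tip at (392,60)). I'll raise it over the quadrant and carry it to the cup.

servo_tool --moves "0 0 -0.02 0 0; 0 0 -0.04 0 0; -0.01 0.015 -0.06 0 0; -0.02 0.035 -0.075 0 0; -0.035 0.06 -0.08 0 0; -0.05 0.085 -0.08 0 0; -0.065 0.11 -0.08 0 0; -0.08 0.135 -0.08 0 0; -0.095 0.16 -0.08 0 0; -0.11 0.185 -0.08 0 0"

```text
time: 5.25
position: [0.5354, -0.1929, 0.341]
tool_rot: [1.0, 0.03, -0.002, -0.001]
ft_force: [0.5, -0.4, -2.3]
grip_width: 0.0161
grip_force: 8.0
```

servo_tool --moves "-0.014 0.025 0 0 0; -0.03 0.05 0 0 0; -0.04 0.07 0 0 0; -0.047 0.08 0 0 0; -0.049 0.084 0 0 0; -0.049 0.084 0 0 0; -0.049 0.084 0 0 0; -0.049 0.084 0 0 0"

```text
time: 5.92
position: [0.494, -0.2778, 0.3432]
tool_rot: [1.0, 0.031, -0.0, -0.001]
ft_force: [-1.0, 1.0, -2.5]
grip_width: 0.0156
grip_force: 8.0
```

```bash
python3 - <<'E'
from h import *
o=get_obs();print(o['position'],o['tool_rot'],o['ft_force'],o['moment'],o['grip_width'])
a=cams.camera("side");b=cams.camera("wrist");m=cams.camera_model("wrist")
cv2.imwrite("pics/s3.png",np.hstack([cv2.resize(a[40:240,280:440],None,fx=2,fy=2),cv2.resize(b[150:350,180:380],None,fx=2,fy=2)]))
p=o['position']
g=p+[0,0,.005];t=g-[0,0,.138]
print("side grip,tip,rim", (proj("side",[g,t,[.4945,-.278,.085]])-[280,40])*2)
print("wrist", (proj("wrist",[g,t,[.4945,-.278,.085]],m)-[180,150])*2+[320,0])
E
```

```text
[ 0.49400493 -0.27780863  0.34318821] [ 9.99513680e-01  3.11761517e-02 -1.05475252e-04 -6.63113033e-04] [-1.04262568  1.01087013 -2.5215532 ] [ 0.04935178  0.03883473 -0.02115245] 0.01557041850962722
side grip,tip,rim [[131.68155868  24.89116902]
 [123.42061235 145.00755425]
 [116.25050501 240.47414603]]
wrist [[518.61307428 225.28246657]
 [520.14778747  96.8076471 ]
 [521.05182004  48.96501222]]
```

View pics/s3.png

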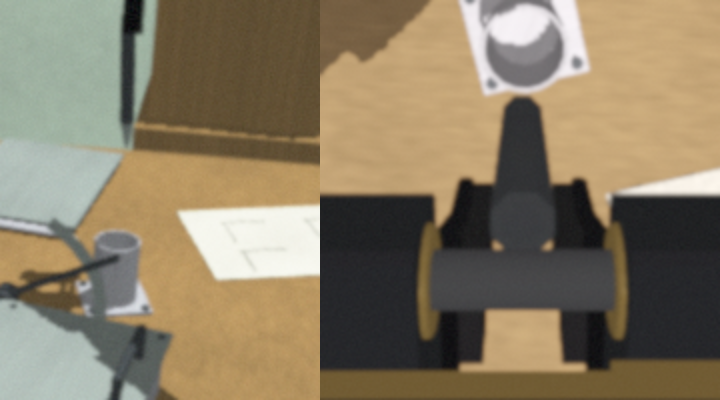

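The side view puts the tip at (127,150), almost directly over the cup mouth. In the wrist view the tip is at (522,97) and the cup at (523,50), both as predicted. I'll lower it.

servo_tool --moves "0 0 0.02 0 0; 0 0 0.045 0 0; 0 0 0.07 0 0; 0 0 0.095 0 0; 0 0 0.12 0 0; 0 0 0.145 0 0; 0 0 0.165 0 0; 0 0 0.18 0 0; 0 0 0.19 0 0; 0 0 0.19 0 0"

```text
time: 6.85
position: [0.4929, -0.2778, 0.1516]
tool_rot: [1.0, 0.031, -0.002, -0.001]
ft_force: [-0.8, -0.2, -1.9]
grip_width: 0.0158
grip_force: 8.0
```

servo_tool --moves "0 0 0.003 0 0; 0 0 0.006 0 0; 0 0 0.006 0 0"

```text
time: 7.1
position: [0.4941, -0.2795, 0.1482]
tool_rot: [1.0, 0.031, 0.001, 0.001]
ft_force: [-0.0, 0.4, -2.4]
grip_width: 0.0157
grip_force: 8.0
```

Not touching yet, so I go down a little further, then release.

servo_tool --moves "0 0 0.003 0 0; 0 0 0.005 0 0; 0 0 0.005 0 0; 0 0 0.005 0 0.06; 0 0 0.005 0 0.06; 0 0 0.005 0 0.06; 0 0 0.005 0 0.06; 0 0 0.005 0 0.06; 0 0 0.005 0 0.06"

```text
time: 7.85
position: [0.4937, -0.2793, 0.1427]
tool_rot: [1.0, 0.03, 0.0, 0.0]
ft_force: [-0.8, -0.1, 0.2]
grip_width: 0.048
grip_force: 0.0
```

servo_tool --moves "0 0 -0.02 0 0.06; 0 0 -0.05 0 0.06; 0 0 -0.09 0 0.06; 0 0 -0.12 0 0.06; 0 0 -0.12 0 0.06; 0 0 -0.12 0 0.06"

```text
time: 8.35
position: [0.4946, -0.28, 0.2649]
tool_rot: [1.0, 0.03, 0.002, 0.002]
ft_force: [-1.1, -0.0, 0.5]
grip_width: 0.0597
grip_force: 0.0
```

```bash
python3 - <<'E'
from h import *
o=get_obs();p=o['position'];print(p,o['ft_force'],o['q'])
a=cams.camera("side");b=cams.camera("wrist")
cv2.imwrite("pics/s4.png",np.hstack([cv2.resize(a[100:240,240:400],None,fx=2.5,fy=2.5),cv2.resize(b[120:260,200:360],None,fx=2.5,fy=2.5)]))
# handle approach: tool y along ex (yaw -9.74) -> tool x yaw 80.26
y=np.degrees(Rn.from_quat(o['tool_rot']).as_matrix()[:,0]);print("spin needed",np.degrees(np.arctan2(y[1],y[0]))-80.26)
print("to handle hover .20",totool(np.array([.4575,.001,.2])-p,o))
E
```

```text
[ 0.49455356 -0.27999419  0.26486413] [-1.12490215 -0.04575371  0.46579412] [-7.11733914e-01  4.01212432e-01  1.53084834e+00 -1.26713602e-05
  1.20413796e+00  7.98121132e-01]
spin needed -76.76764671854895
to handle hover .20 [-0.02011774 -0.28297197  0.06371967]
```

View pics/s4.png

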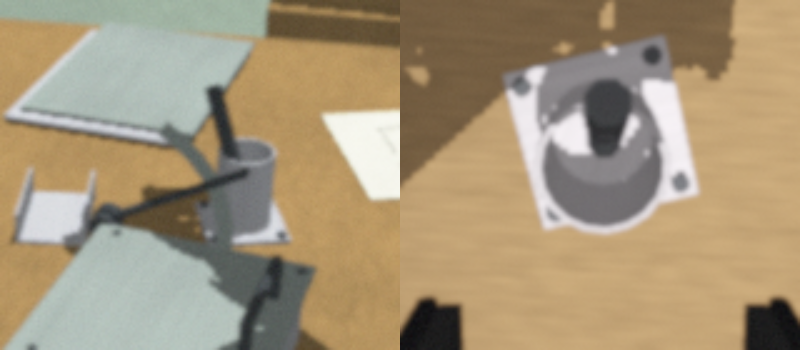

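The punch stands in the cup, leaning slightly against the rim (side crop (222,120)), and the fingers are clear. Next is the handle.

servo_tool --moves "0 -0.02 0 -7 0.06; -0.003 -0.05 0 -14 0.06; -0.006 -0.085 0 -21 0.06; -0.009 -0.12 0 -28 0.06; -0.012 -0.155 0 -35 0.06; -0.014 -0.19 0 -42 0.06; -0.016 -0.22 0 -49 0.06; -0.018 -0.25 0 -56 0.06; -0.02 -0.275 0 -63 0.06; -0.02 -0.283 0 -70 0.06"

```text
time: 9.28
position: [0.4534, 0.0056, 0.2606]
tool_rot: [0.799, 0.602, -0.002, -0.003]
ft_force: [-0.1, 0.2, -0.7]
grip_width: 0.06
grip_force: 0.0
```

servo_tool --moves "0 0 0.03 -7 0.06; 0 0 0.06 -7 0.06; 0 0 0.06 -7 0.06; 0 0 0.06 -7 0.06"

```text
time: 9.62
position: [0.4542, 0.0026, 0.2005]
tool_rot: [0.763, 0.646, -0.002, -0.003]
ft_force: [0.2, -0.4, 0.6]
grip_width: 0.0601
grip_force: 0.0
```

```bash
python3 - <<'E'
from h import *
m=cams.camera_model("wrist");o=get_obs();p=o['position'];print(p,o['q'])
y=Rn.from_quat(o['tool_rot']).as_matrix()[:,0];print("yaw",np.degrees(np.arctan2(y[1],y[0])))
b=cams.camera("wrist")
cv2.imwrite("pics/w5.png",b)
print("d",totool(np.array([.4575,.001,.092])-p,o))
print(proj("wrist",[[.466,.0462,.111],[.449,-.0443,.111],[.4575,.001,.111]],m))
import pickle;pickle.dump(m,open("w5.pkl","wb"))
E
```

```text
[0.45422768 0.0026081  0.20053953] [-2.41137029e-01  3.36002228e-01  1.86624705e+00  2.15884775e-05
  9.46622447e-01 -7.47482803e-02]
yaw 80.46578374133578
d [-0.00110476  0.00428109  0.10851072]
[[286.28962069 153.68236199]
 [283.71659098 264.10425585]
 [284.93128117 211.43875451]]
```

View pics/w5.png

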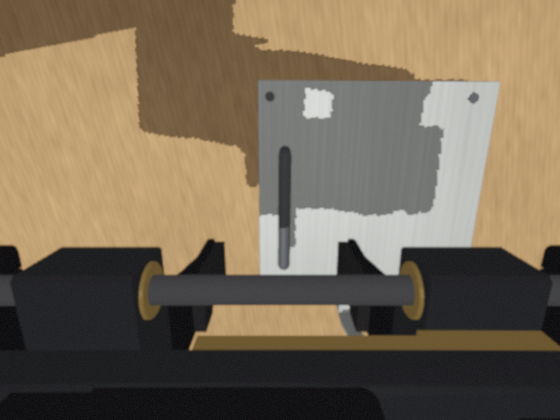

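The handle bar runs (284,148)-(283,268), within about 1 mm of the prediction. I'll descend and grip.

servo_tool --moves "-0.001 0.004 0.03 0 0.06; -0.001 0.004 0.06 0 0.06; -0.001 0.004 0.085 0 0.06; -0.001 0.004 0.1 0 0.06; -0.001 0.004 0.106 0 0.06; -0.001 0.004 0.107 0 0.06; -0.001 0.004 0.107 0 0.06"

```text
time: 10.25
position: [0.4612, -0.0, 0.0964]
tool_rot: [0.763, 0.646, 0.001, 0.001]
ft_force: [-0.4, -1.0, 0.5]
grip_width: 0.0604
grip_force: 0.0
```

servo_tool --moves "0 0 0 0 0; 0 0 0 0 0; 0 0 0 0 0; 0 0 0 0 0; 0 0 0 0 0; 0 0 0 0 0; 0 0 0 0 0" --grip_force 25

```text
time: 10.83
position: [0.4602, 0.0004, 0.0957]
tool_rot: [0.763, 0.646, 0.0, 0.0]
ft_force: [0.7, 0.8, 0.5]
grip_width: 0.0216
grip_force: 0.0
```

```bash
python3 - <<'E'
from h import *
o=get_obs();p=o['position'];print(p,o['ft_force'],o['grip_width'],o['grip_force'])
ex=np.array([np.cos(np.radians(-9.74)),np.sin(np.radians(-9.74)),0])
for a in np.arange(.05,.56,.05):
    d=ex*(.175*(1-np.cos(a))+.041*np.sin(a))+np.array([0,0,.175*np.sin(a)+.041*(np.cos(a)-1)]);print(round(a,2),totool(d,o).round(4))
E
```

```text
[4.60193103e-01 4.15027510e-04 9.56789105e-02] [0.69093464 0.84873806 0.48017567] 0.02155378318645355 0.0
0.05 [-0.      0.0023 -0.0087]
0.1 [-0.      0.005  -0.0173]
0.15 [-0.      0.0081 -0.0257]
0.2 [-0.      0.0116 -0.0339]
0.25 [-0.0001  0.0156 -0.042 ]
0.3 [-0.0001  0.0199 -0.0499]
0.35 [-0.0001  0.0247 -0.0575]
0.4 [-0.0001  0.0298 -0.0649]
0.45 [-0.0001  0.0353 -0.072 ]
0.5 [-0.0002  0.0411 -0.0789]
0.55 [-0.0002  0.0473 -0.0854]
```

servo_tool --moves "0 0 0.002 0 0; 0 0 0.002 0 0; 0 0 0.002 0 0; 0 0 0.002 0 0; 0 0 0.002 0 0; 0 0 0.002 0 0"

```text
time: 11.33
position: [0.4557, 0.0013, 0.093]
tool_rot: [0.763, 0.646, -0.003, -0.004]
ft_force: [-6.5, -0.6, 5.8]
grip_width: 0.0093
grip_force: 25.0
```

servo_tool --moves "0 -0.001 -0.004 0 0; 0 0 -0.009 0 0; 0 0.002 -0.017 0 0; 0 0.005 -0.026 0 0; 0 0.009 -0.034 0 0; 0 0.013 -0.042 0 0; 0 0.017 -0.05 0 0; 0 0.022 -0.058 0 0; 0 0.024 -0.061 0 0; 0 0.024 -0.061 0 0"

```text
time: 12.17
position: [0.4814, -0.0032, 0.1547]
tool_rot: [0.763, 0.646, -0.002, -0.002]
ft_force: [-4.9, -0.2, -6.6]
grip_width: 0.0089
grip_force: 25.0
```

```bash
python3 - <<'E'
from h import *
o=get_obs();p=o['position'];print(p,o['ft_force'],o['grip_width'],o['grip_force'])
a=cams.camera("side");cv2.imwrite("pics/s6.png",cv2.resize(a[80:300,220:400],None,fx=2.7,fy=2.7,interpolation=cv2.INTER_CUBIC))
E
```

```text
[ 0.48142421 -0.00323588  0.1547456 ] [-4.91356528 -0.22359419 -6.60544849] 0.008889512408060199 25.006819367408752
```

View pics/s6.png

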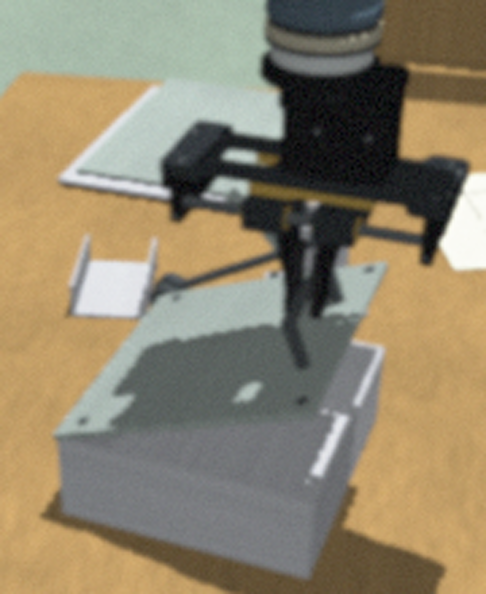

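The cover is partly up, gripped at the bar, and the index arm looks clear. The cover's far handle-side corner in the crop is at (385,265); I'll use it to check the angle.

```bash
cat >> h.py <<'E'
ex=np.array([np.cos(np.radians(-9.74)),np.sin(np.radians(-9.74)),0]);ey=np.array([-ex[1],ex[0],0]);hg=np.array([.5312,-.0125,0])+ex*.099;hg[2]=.07
def pt(a,x,y,z): return hg+ey*y+ex*(x*np.cos(a)+z*np.sin(a))+np.array([0,0,-x*np.sin(a)+z*np.cos(a)])
def angTCP(p):
    from scipy.optimize import minimize_scalar as ms
    return ms(lambda a:np.linalg.norm(pt(a,-.175,0,.041)[[0,2]]-np.array(p)[[0,2]]-[0,.019]),bounds=(0,1),method='bounded').x
E
python3 - <<'E'
from h import *
S=lambda c,s,o:((c[0]+.5)/s-.5+o[0],(c[1]+.5)/s-.5+o[1])
def fit(n,px,x,y,z):
    A=np.arange(0,.8,.005);e=[np.linalg.norm(proj(n,pt(a,x,y,z))[0]-px) for a in A];i=np.argmin(e);return A[i],e[i]
print("cover corner",fit("side",S((386,264),2.7,(220,80)),-.198,-.103,.006))
print("index side",fit("side",S((397,114),4,(240,140)),-.150,-.114,.006))
print("index top",fit("top",S((434,312),4,(220,175)),-.150,-.114,.003))
print("shut corner",fit("side",S((508,265),4,(240,140)),-.198,-.103,.006))
for p in([.4557,.0013,.093],get_obs()['position']):print(angTCP(p))
E
```

```text
cover corner (np.float64(0.34500000000000003), np.float64(0.21520886670459277))
index side (np.float64(0.5), np.float64(0.8507649400804118))
index top (np.float64(0.52), np.float64(0.10138534740029047))
shut corner (np.float64(0.0), np.float64(0.6042943835722706))
0.0046584470781931885
0.374553753371108
```

servo_tool --moves "0 0.004 -0.005 0 0; 0 0.008 -0.011 0 0; 0 0.012 -0.016 0 0; 0 0.015 -0.02 0 0; 0 0.016 -0.021 0 0; 0 0.016 -0.021 0 0; 0 0.016 -0.021 0 0; 0 0.016 -0.021 0 0"

```text
time: 12.88
position: [0.4965, -0.0059, 0.1751]
tool_rot: [0.763, 0.646, -0.003, -0.003]
ft_force: [-5.9, -0.9, -5.8]
grip_width: 0.0088
grip_force: 25.0
```

```bash
python3 - <<'E'
from h import *
o=get_obs();print(o['position'],o['ft_force'],o['grip_width'],o['grip_force'],o['joint_velocities'].round(3),"ang",angTCP(o['position']))
# unviewed check: does the side picture fit the predicted handle-side far corner? sub-pixel corner near prediction
a=cams.camera("side");g=cv2.cvtColor(a,cv2.COLOR_BGR2GRAY)
for t in(.45,.5,.55):print(t,proj("side",pt(t,-.198,-.103,.006))[0])
q=proj("side",pt(.5,-.198,-.103,.006))[0].astype(np.float32).reshape(1,1,2)
x,y=q[0,0].astype(int);print(g[y-10:y+11,x-10:x+9])
c=cv2.cornerSubPix(g,q.copy(),(6,6),(-1,-1),(3,50,.01))[0,0];print("corner",c)
A=np.arange(.3,.7,.005);e=[np.linalg.norm(proj("side",pt(t,-.198,-.103,.006))[0]-c) for t in A];print("fit",A[np.argmin(e)],min(e))
E
```

```text
[ 0.49651904 -0.00589587  0.17506316] [-5.85819401 -0.85348737 -5.78819596] 0.00878737316882107 25.0041201710701 [ 0.001  0.    -0.001  0.001 -0.001  0.001] ang 0.516314299200779
0.45 [359.43969411 168.84357418]
0.5 [357.51226999 164.67922657]
0.55 [355.35241103 160.55895704]
[[ 76  72  66  66  67  63  61  63  64  63  67  68  71  68  70  72  76  76
   79]
 [115 107 104  99  94  87  82  72  72  71  65  66  63  60  61  63  65  65
   65]
 [156 153 149 143 140 128 115 106 106  99  95  90  85  75  74  64  63  66
   69]
 [178 172 172 164 158 153 148 150 146 138 136 126 120 110 109 102  94  88
   82]
 [161 176 180 173 165 162 163 161 161 162 157 153 148 148 149 143 137 128
  122]
 [130 159 176 181 166 164 161 167 167 163 161 161 159 161 162 162 159 160
  150]
 [117 149 176 188 172 165 164 163 166 166 163 160 163 163 162 166 165 165
  163]
 [120 145 181 183 172 164 163 164 166 163 161 164 165 162 166 162 162 166
  165]
 [127 152 175 176 167 164 166 166 163 164 163 164 168 167 164 165 166 163
  161]
 [145 151 158 159 165 163 163 163 164 164 161 165 165 167 165 165 161 162
  162]
 [149 139 145
[... 252 characters left out ...]
143 147 164 173 177 171 170 168 170 169 167 170 170
  168]
 [159 164 162 147 127 117 134 156 170 171 169 167 166 169 166 165 172 167
  169]
 [170 170 166 145 129 129 146 163 169 167 169 167 168 164 168 170 168 170
  170]
 [173 175 173 161 160 163 168 175 175 166 165 165 165 165 169 166 166 166
  169]
 [173 175 174 170 173 172 172 180 169 163 162 164 163 165 167 168 171 168
  169]
 [172 173 174 175 174 178 181 175 168 161 162 162 164 166 169 172 171 169
  167]
 [173 173 176 176 177 179 177 170 161 157 159 165 170 169 171 169 167 171
  168]
 [174 173 172 172 175 179 175 165 163 160 164 166 169 168 170 169 169 170
  167]]
corner [357.51227 164.67923]
fit 0.5000000000000002 3.705654685463714e-06
```

The TCP gives a cover angle of 0.516 rad, and the corner screw at about pixel (352,168) gives about 0.48-0.50. The index arm measures 0.50-0.52, so they agree within tolerance. The arm is at rest and gripping at 25 N.

```bash
python3 -c "
from rig import job
print(job.hand_in())"
```

```text
the job is handed in; nothing more can be done
None
```

The job is handed in, result not reported: the punch stands in the cup and the gripper holds the cover at about 0.50 rad, in line with the index arm (measured 0.50–0.52 rad), which I never contacted.

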